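# Unscrew the bath jar's lid and lay it on the soap rest

## Task

Open the square amber bath jar that stands in the cup of the acrylic organiser: unscrew its round gold lid counter-clockwise, letting it climb its thread as it turns so that you neither lean hard on the jar nor pull it up out of its cup. Keep hold of the lid as it comes free, lift it off and lay it gently, right way up and lying flat, wholly on the bamboo soap rest. Leave the jar standing in its cup and everything else where it is.

Things in the scene. Friction and masses are not known exactly. Their poses are not given: they have to be found in the camera images.
- organiser: Clear acrylic drawer organiser, 200 mm deep (x) by 240 mm wide (y), fixed to the counter, on the left or right of the robot's midline. Origin under its centre, x to its back, z up. Deck 58 mm above the origin; on it, at x = -45 mm, y = 0, a square cup 67 mm inside, walls 34 mm high, holds the jar. Round the cup stand two 60 mm tall lipsticks and low pots.
- tray_knob (a point): Small gold knob of the organiser's pull-out tray, which stands a little open below the deck, towards the robot; not part of the job.
- cup_mat: Soft foam pad, 66 mm square and 5 mm thick, fixed on the floor of the cup; the jar stands on it. Origin at the centre of its underside, on the deck.
- jar: Loose square amber glass jar, 0.5 to 0.9 kg, 64 mm square, 72 mm high to its shoulder, standing on the pad in the cup with about 1.5 mm of play all round; the cup keeps it from turning. Origin at the centre of its underside, z up. A round neck, 38 mm in diameter, rises 21.5 mm above the shoulder. Pulled up before the lid is free, the jar comes up with it.
- jar_rim (a point): Centre of the jar's rim, 93.5 mm above the jar's origin. The neck has a coarse right-handed multi-start thread (the lid rises somewhere between 8 and 20 mm a turn) with about half a millimetre of axial play, so the hand must rise as it turns, by feel: held at one height it jams the lid and the fingers slip round it; rising too fast lifts the jar.
- lid: Round gold-tone metal screw lid, 50 mm in diameter, 29.5 mm high, 60 g, open below. Origin at the centre of its lower edge, z up along its axis. Its solid top is 9 mm thick; the skirt below is up to 1 mm smaller all round, so fingers bear on the upper 9 mm. Closed (as at the start), its lower edge is 73 mm above the jar's origin, 1 mm above the shoulder.
- lid_top (a point): Centre of the lid's flat top, 29.5 mm above its lower edge. Turned counter-clockwise seen from above, it climbs and comes free all at once after roughly one turn (6 to 7 rad): until then a pull of 3 N meets resistance, then it lifts with its own weight only. Turned on without being lifted, it drops back into the next thread start. Freed, its edge clears the rim 20.5 mm above its closed height.
- soap_rest: Loose bamboo soap rest, 130 mm (its x) by 94 mm (its y), 22 mm high, 0.22 kg: six flat slats across two runners. Origin at the centre of its underside. It and the organiser may each be on the left or the right.
- rest_top (a point): Centre of the upper face of the rest's slats, 22 mm above its origin.
- vase: Bystander: rose ceramic vase, 165 mm tall, 92 mm wide; origin at the centre of its foot.
- nail_file: Bystander: flat stainless nail file, 178 mm long, lying on the counter between organiser and rest.
- glasses_case: Bystander: closed tortoiseshell sunglasses case, 160 x 62 x 46 mm, lying near the robot.
- perfume: Bystander: square perfume bottle, 36 mm wide, 82 mm tall.
- lipstick_a: Bystander: lipstick, 21 mm diameter, 60 mm tall, standing on the organiser's deck to the left of the jar.
- lipstick_b: Bystander: lipstick, the same size, standing on the deck to the right of the jar.
Mind the look-alikes: they are no part of the job. Of the things that look like the soap_rest, take the one that is farthest from the robot's base at the start.

How it is judged (in metres and radians):
On the way, in this order (a step that is already met when the one before it is completed fails the run):
1. the lid has been unscrewed until it stands at least 9 mm above its closed height, upright on the neck, the jar still in its cup (z of lid in the frame of jar above 0.082 m and horizontal distance between lid and jar below 0.006 m and angle between the z axis of lid and the z axis of jar, either way round below 0.12 rad and z of jar in the frame of organiser below 0.066 m), for 0.1 s.
2. the lid is off the neck and held in the fingers, the jar still in its cup (z of lid in the frame of jar above 0.096 m and contact force between the fingers and lid above 1 N and z of jar in the frame of organiser below 0.066 m), for 0.2 s.
At the end, for the whole second after the job is handed in: The lid lies still and upright (0.12 rad) wholly on the soap rest (centre within 40 mm along the rest's x and 24 mm along its y, lower edge within 4 mm of the slats); the rest is flat on the counter; the jar stands upright (0.08 rad) on the pad in its cup (3 mm) (x of lid in the frame of soap_rest between -0.04 and 0.04 m and y of lid in the frame of soap_rest between -0.024 and 0.024 m and z of lid in the frame of soap_rest between 0.018 and 0.026 m and angle between lid's own z axis and vertical below 0.12 rad and linear speed of lid below 0.02 m/s and angle between soap_rest's own z axis and vertical below 0.1 rad and height (world z) of soap_rest below 0.005 m and z of jar in the frame of organiser between 0.058 and 0.066 m and angle between jar's own z axis and vertical below 0.08 rad); the robot touches nothing.
It fails at once if the jar is pulled up out of its cup (more than 5 mm) or tipped (more than 0.2 rad) (z of jar in the frame of organiser above 0.068 m or angle between jar's own z axis and vertical above 0.2 rad).
It fails at once if the jar is leaned on: it presses on its foam pad with more than 25 N (weight included) while the lid is being turned, or the fingers press on the jar with more than 20 N ((contact force between jar and cup_mat above 25 N and angular speed of lid above 0.3 rad/s and contact force between the fingers and lid above 0.5 N) or contact force between the fingers and jar above 20 N).
It fails at once if the lid is not handled gently: it moves faster than 0.35 m/s while not held (dropped), or is pressed on the soap rest with more than 60 N ((contact force between the fingers and lid below 0.2 N and linear speed of lid above 0.35 m/s) or contact force between lid and soap_rest above 60 N).
It fails at once if a bystander is pushed more than 30 mm or tipped over, or the tray is moved more than 20 mm or the soap rest more than 40 mm (distance of any of vase, nail_file, glasses_case, perfume, lipstick_a, lipstick_b from where it was at the start of the episode above 0.03 m or angle between any of vase, nail_file, glasses_case, perfume, lipstick_a, lipstick_b's own z axis and vertical above 0.5 rad or distance of tray_knob from where it was at the start of the episode above 0.02 m or distance of soap_rest from where it was at the start of the episode above 0.04 m).
It also fails if it takes over 72 s, if anything falls off the work surface, if the arm or the gripper's body presses on something with over 40 N, if the wrist force passes 120 N, or if a joint passes its speed limit or range.

## Robot

A 6-joint arm with a two-finger parallel gripper is mounted at the origin on the work surface. World frame = base frame: x ahead of the robot, y to its left, z up, the work surface at z = 0. Lengths are in mm, angles in rad, forces in N, time in s.
With the tool pointing down it reaches from about 250 to 775 mm from the base axis. Payload 8.9 kg.
Tool frame: the origin (TCP) lies midway between the tips of the shut fingers; the grasp point (between the pads) lies bot.hold_point_z behind it (bot.hold_point_z is the distance from the TCP to the grasp point, in mm); z points along the fingers, y is the line along which they close (so a half turn about z gives the same grasp; the last joint's range is limited). The gripper opens to 85 mm and grips with 20 to 120 N. Pads are 22 mm wide; open, the fingers measure 114 mm over their backs; the gripper's body (76 mm by 85 mm) begins 54 mm behind the grasp point. The pads swing forward as they close: fully open they stand 13 mm farther back than shut.
Start: joints at [-1.324, 0.291, -0.153, 1.127, 0, 1.431], TCP at [197.559, -486.409, 231.305] pointing down, gripper open.
Joint ranges: [-2.52, 2.52], [-0.91, 1.74], [-1.3, 1.37], [-1.96, 2.02], [-1.52, 1.47], [-3.14, 3.14]. Speed limits (rad/s): [2.22, 2.22, 2.79, 3.14, 3.14, 3.14].

## Interface

Orientations are given as a unit quaternion [x, y, z, w].
In Python, from workcell import bot gives the robot as it stands.
- The arm moves only by the tool arm_command, never from a script. Its argument "increments" is a list that holds one entry, the list of rows, each a list of 7 numbers: the shift along the tool's x, y, z in cm, then the turn, a rotation vector about the tool's x, y, z in degrees, then the opening, from 0 (shut) to 1 (fully open). In form: [[[dx, dy, dz, rx, ry, rz, fingers], ...]]. A call has 1 to 20 rows; each row is the pose to reach, as a shift and turn from the pose commanded when the call began, along the tool's axes at that moment; what a row does not reach only later rows make up. A row lasts 1/8 s, in which the tool goes at most 62.5 mm and 10.7 degrees, less where a joint would pass 70% of its speed; a pose out of reach is approached as far as the arm can. A call with a gripper value outside its range is refused whole. The fingers move at their own pace and stop on an object; "grip_force" is the grip in N (left out, the last holds). Time passes only in rows, so rows that repeat a pose let the fingers close. It gives the time, the measured TCP pose, the force, the opening and the grip force at its end, in the units of the state.
- bot.sense(): the state, without advancing time (a new reading comes with each control period).
- bot.grab_frame(name): name is "scene" or "top" or "wrist"; returns a dict with "image" (480x640x3 uint8, red, green, blue), "K" (3x3 intrinsics, pixels), "R" (3x3) and "t" (3): a world point X has camera coordinates R X + t. Camera axes: x right, y down, z forward; pixel columns grow to the right and rows downward; lengths in mm; the calibration is good to about 2 mm. The wrist camera is an equidistant fisheye: a pixel r from the principal point sees the ray r / f radians off the axis. A picture is of the moment at which its call begins. There is no depth.
- bot.job_done(): hands the job in; it is judged then, once.
Trained networks look in a picture, given as the dict that the camera call returned (one of the last four; its "shot" number tells which), for a name from the list of things; names that differ only in an ending like _2 or _b are one class to them, and where a whole thing is asked for, a point or a joint stands for the part that bears it (a point fixed in the world has none). Each returns a list of dicts, best first, with "p" (0 to 1); they miss things now and then, are a little off and sometimes report something else, mostly with a low value. They report only what shows in the picture. A call takes as long as a camera call. They do not tell look-alikes from the thing itself.
- bot.look_for(query, picture): "at" ([column, row] in pixels, amid what is visible of it).
The state is a dict: "t": time; "q": joint angles; "joint_velocities": joint speeds; "joint_torque": joint torques, N m; "tool_pos": TCP position; "ee_rot": TCP orientation; "force": force on the tool from outside, world axes, zero at the start; "moment": the same for the moment, N m; "grip_width": opening from 0.0 (shut) to 1.0 (fully open); "finger_force": force on a finger pad.
Only numpy, scipy, OpenCV 4.12 (cv2) and the standard library are available. Lean on these libraries where they do the work, as an engineer would, in place of code of your own. Each camera call takes 0.05 s, during which the arm holds its last target. There are 200 camera calls.

## Working session

There is one attempt and no reset: what is moved stays moved. The work goes in short steps, Python scripts to look and compute and a tool call to move; the robot and the scene stay as the last step left them, time stands still between calls to the robot, and variables do not carry over. Pictures are saved under pics/ and viewed, at most 10 in all, crops included, and the job is handed in when it is done.

Besides the shell and the picture viewer there is one more tool, called after ">>>" as name(argument=value, ...), one argument or row to a line, values as JSON. arm_command: Moves the arm, as the interface text tells. Its arguments: {"type":"object","properties":{"increments":{"type":"array"},"grip_force":{"type":"number"}},"required":["increments"]}

```bash
mkdir -p pics; cat > h.py <<'E'
from workcell import bot
import numpy as np, cv2
from scipy.spatial.transform import Rotation as Ro
def snap(n,f=None):
    p=bot.grab_frame(n)
    if f: cv2.imwrite('pics/'+f,p['image'][:,:,::-1])
    return p
def ray(p,px):
    K,R,t=map(np.array,(p['K'],p['R'],p['t']))
    d=np.array([(px[0]-K[0,2])/K[0,0],(px[1]-K[1,2])/K[1,1],1.])
    if p.get('name')=='wrist' or p.get('fish'):
        r=np.hypot(*d[:2]); d=np.array([*(d[:2]/max(r,1e-9)*np.sin(r)),np.cos(r)])
    return -R.T@t, R.T@d
def at_z(p,px,z):
    o,d=ray(p,px); return o+d*(z-o[2])/d[2]
def proj(p,X):
    K,R,t=map(np.array,(p['K'],p['R'],p['t'])); c=R@np.array(X)+t
    if p.get('fish'):
        r=np.hypot(c[0],c[1]); th=np.arctan2(r,c[2]); c=np.array([c[0]/r*th,c[1]/r*th,1])
    return (K@(c/c[2]))[:2]
def tri(a,pa,b,pb):
    o1,d1=ray(a,pa);o2,d2=ray(b,pb)
    A=np.stack([d1,-d2],1); s=np.linalg.lstsq(A,o2-o1,rcond=None)[0]
    x,y=o1+d1*s[0],o2+d2*s[1]; return (x+y)/2,np.linalg.norm(x-y)
E
python3 - <<'E'
from h import *
s=snap('scene','s1.png');t=snap('top','t1.png')
print(s.keys(),bot.hold_point_z)
for n in ['lid_top','lid','jar','rest_top','soap_rest','organiser','tray_knob','lipstick_a','vase','glasses_case','perfume']:
    a,b=bot.look_for(n,s),bot.look_for(n,t)
    print(n,[(np.round(x['at']),round(x['p'],2)) for x in a[:4]],[(np.round(x['at']),round(x['p'],2)) for x in b[:4]])
    if a and b:
        print('   ',*tri(s,a[0]['at'],t,b[0]['at']))
E
```

```text
dict_keys(['image', 'K', 'R', 't', 'shot']) 18.700000000000003
lid_top [(array([162., 228.]), 0.82), (array([448., 313.]), 0.62)] [(array([411., 260.]), 0.62)]
    [ 574.08664089 -247.22475876  154.77677302] 2.584169236997755
lid [(array([164., 230.]), 0.85)] [(array([408., 263.]), 0.6)]
    [ 569.94838975 -245.36053913  146.26404084] 6.24400565884601
jar [(array([171., 252.]), 0.63)] [(array([400., 268.]), 0.62)]
    [ 567.63388992 -241.050358     92.59047557] 14.039869442757428
rest_top [(array([446., 314.]), 0.83), (array([425., 227.]), 0.68)] [(array([204., 241.]), 0.68), (array([200., 332.]), 0.64)]
    [644.62229527 218.29835063   8.73529639] 1.912395759700137
soap_rest [(array([448., 315.]), 0.79), (array([433., 228.]), 0.64), (array([171., 306.]), 0.57)] [(array([196., 330.]), 0.89), (array([208., 242.]), 0.85), (array([396., 248.]), 0.62)]
    [ 451.63530491  293.47998346 -261.27998515] 32.25797853152234
organiser [(array([171., 306.]), 0.87), (array([445., 314.]), 0.41)] [(array([397., 249.]), 0.93)]
    [ 626.29107927 -246.34421792   20.18633965] 13.24109361557332
tray_knob [(array([194., 234.]), 0.59)] [(array([406., 303.]), 0.62), (array([295., 209.]), 0.46)]
    [ 490.94526922 -239.2491041    59.50163242] 22.471619556489177
lipstick_a [(array([119., 265.]), 0.89), (array([224., 245.]), 0.71)] []
vase [] [(array([295., 166.]), 0.64)]
glasses_case [(array([312., 206.]), 0.73)] [(array([301., 359.]), 0.96)]
    [368.49685584 -12.98707829  12.92999143] 4.042450449098918
perfume [] [(array([293., 210.]), 0.62)]
```

View pics/s1.png

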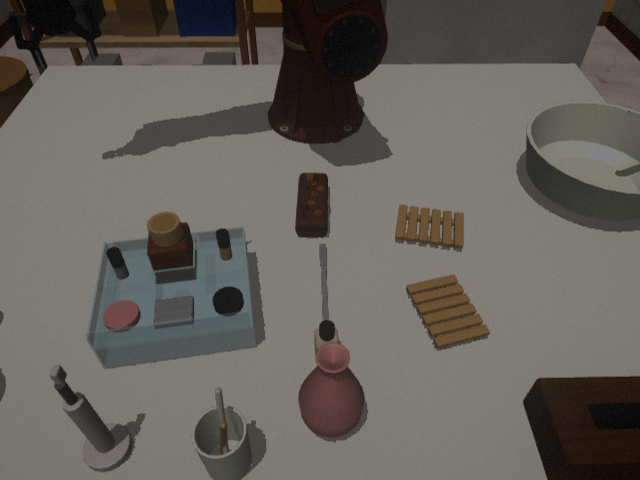

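View pics/t1.png

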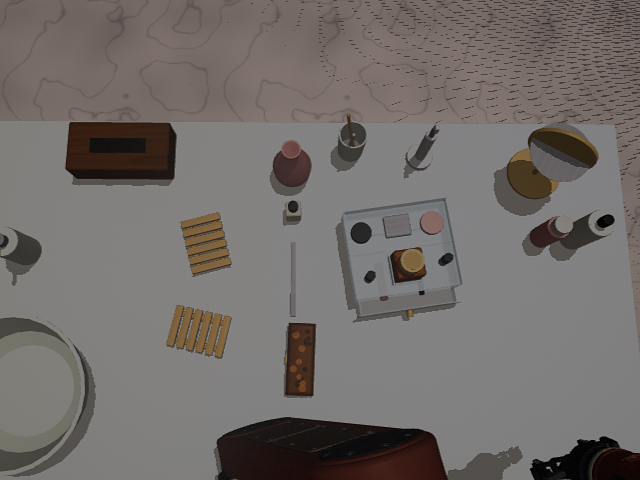

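The scene view shows the amber jar with its gold lid at (164,226), with lipsticks at (119,263) and (224,245). In the top view the lid is at (411,260). There are two candidates for the soap rest:
- **Far rest:** top (206,243), scene (447,312).
- **Near rest:** top (200,332), scene (430,227).

The far one is farther from the base, so I choose it. I'll check it and the jar in one crop.

```bash
python3 - <<'E'
from h import *
s=snap('scene');t=snap('top')
for n,z in [('lid_top',165.5),('rest_top',22)]:
    for nm,p in(('s',s),('t',t)):
        for x in bot.look_for(n,p)[:3]: print(n,nm,np.round(x['at'],1),round(x['p'],2),np.round(at_z(p,x['at'],z),1))
# wood mask of the far rest in the top view
im=cv2.cvtColor(t['image'],cv2.COLOR_RGB2HSV)
m=cv2.inRange(im,(8,90,90),(28,255,255))
for nm,(x0,y0,x1,y1) in {'far':(170,205,245,285),'near':(155,295,245,365)}.items():
    q=np.argwhere(m[y0:y1,x0:x1])[:,::-1]+[x0,y0]
    w=np.array([at_z(t,a,22)[:2] for a in q],np.float32)
    r=cv2.minAreaRect(w); print(nm,r,len(q),w.mean(0),np.hypot(*r[0]))
im2=t['image']
a=cv2.resize(im2[190:300,160:260],None,fx=4,fy=4,interpolation=cv2.INTER_CUBIC)
b=cv2.resize(im2[215:325,355:455],None,fx=4,fy=4,interpolation=cv2.INTER_CUBIC)
cv2.imwrite('pics/c1.png',np.hstack([a,b])[:,:,::-1])
# organiser yaw: outer corners guesses
print(bot.sense())
E
```

```text
lid_top s [162.4 229.9] 0.85 [ 590.1 -242.5  165.5]
lid_top t [411.8 261.2] 0.75 [ 569.8 -245.9  165.5]
rest_top s [429.5 228. ] 0.92 [446.  220.4  22. ]
rest_top s [446.  315.1] 0.67 [655.7 211.8  22. ]
rest_top t [203.6 244.7] 0.84 [632.4 216.5  22. ]
rest_top t [200.7 334.4] 0.74 [423.2 215.1  22. ]
far ((638.0999145507812, 212.58297729492188), (127.8755874633789, 92.16677856445312), 14.96884822845459) 1605 [637.589   212.76398] 672.5793805829076
near ((432.4243469238281, 220.68325805664062), (128.28634643554688, 92.94406127929688), 77.52952575683594) 1811 [432.06744 220.35532] 485.48111827237227
{'t': 1.5, 'q': array([-1.32435029e+00,  2.90666854e-01, -1.53411835e-01,  1.12670361e+00,
       -4.21657833e-06,  1.43150208e+00]), 'joint_velocities': array([-1.80410843e-03, -6.69583575e-04, -1.35279537e-04,  7.51064116e-05,
        5.48287017e-04,  8.85232352e-04]), 'joint_torque': array([ 1.33620480e-03, -5.37018907e+01,  3.31641233e+01,  1.77016889e-03,
       -2.24976789e-04, -1.32907965e-05]), 'tool_pos': array([ 197.53194871, -486.41385433,  231.3179144 ]), 'ee_rot': array([ 9.81458139e-01,  1.91676605e-01, -1.72958793e-06,  7.11822680e-06]), 'force': array([-0.44448292, -0.85071105,  0.47216006]), 'moment': array([-0.05566301,  0.00866377,  0.01230535]), 'finger_force': 0.0, 'grip_width': 0.998247731889333}
```

View pics/c1.png

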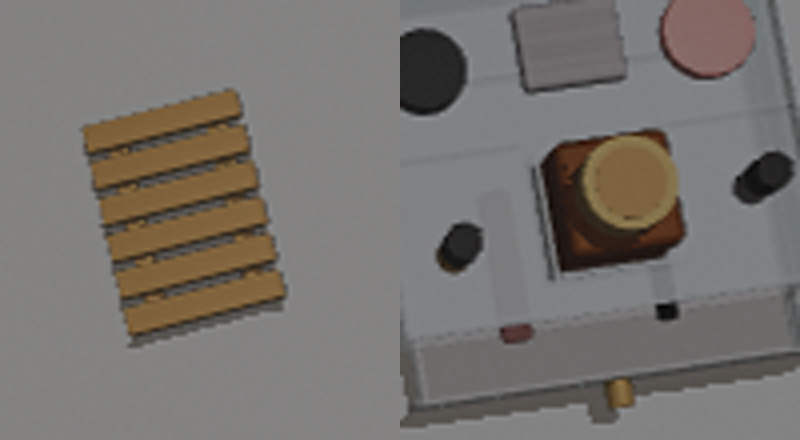

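The crop shows the far rest centred at about (206,243), with its long axis near 15° from world x. It also shows the lid disc at about (412.5,261) in the top view. The lipsticks stand well clear and lower than the lid. Next I'll work out the move to a hover above the lid.

```bash
cat >> h.py <<'E'
def st():
    s=bot.sense(); R=Ro.from_quat(s['ee_rot']).as_matrix()
    return s,R
def delta(x,y,z,phi=None):
    s,R=st(); cur=np.arctan2(R[1,0],R[0,0])
    d=R.T@(np.array([x,y,z])-s['tool_pos'])/10
    rz=0 if phi is None else np.degrees((-(phi-cur)+np.pi)%(2*np.pi)-np.pi)
    print('delta cm',np.round(d,3),'rz',round(rz,2),'phi',round(cur,4),'q',np.round(s['q'],3),'F',np.round(s['force'],2),'tilt',np.round(R[:,2],4))
E
python3 - <<'E'
from h import *
delta(571,-247,270,-0.166)
E
```

```text
delta cm [43.61  -8.131 -3.869] rz 31.61 phi 0.3857 q [-1.324  0.291 -0.153  1.127 -0.     1.432] F [-0.44 -0.85  0.47] tilt [-0. -0. -1.]
```

>>> arm_command(
  increments=[
    [[5, -1, -3.87, 8, 0, 0, 1], [11, -2, -3.87, 0, 0, 8, 1], [17, -3.2, -3.87, 0, 0, 16, 1], [22.5, -4.2, -3.87, 0, 0, 24, 1], [28, -5.2, -3.87, 0, 0, 31.6, 1], [33.5, -6.2, -3.87, 0, 0, 31.6, 1], [38.5, -7.2, -3.87, 0, 0, 31.6, 1], [42, -7.9, -3.87, 0, 0, 31.6, 1], [43.6, -8.1, -3.87, 0, 0, 31.6, 1], [43.6, -8.1, -3.87, 0, 0, 31.6, 1], [43.6, -8.1, -3.87, 0, 0, 31.6, 1], [43.6, -8.1, -3.87, 0, 0, 31.6, 1]],
  ],
)

```text
t: 3.0
tool_pos: [570.2, -248.2, 270.3]
ee_rot: [0.997, -0.083, 0.0, 0.0]
force: [0.3, -0.2, -0.5]
grip_width: 1.0
finger_force: 0.0
```

```bash
python3 - <<'E'
from h import *
delta(571,-247,270,-0.166)
w=snap('wrist','w1.png'); w['fish']=1
print(w['K'],-np.array(w['R']).T@w['t'])
for x in bot.look_for('lid_top',w)+bot.look_for('lid',w): print(x['at'],x['p'],at_z(w,x['at'],165.5))
print(proj(w,[571,-247,165.5]))
E
```

```text
delta cm [ 0.058 -0.131  0.026] rz -0.07 phi -0.1672 q [-0.528  0.467  0.212  1.315 -0.     2.781] F [ 0.27 -0.17 -0.45] tilt [ 0.e+00 -2.e-04 -1.e+00]
[[371.64829954   0.         320.88007896]
 [  0.         371.64829954 243.38409767]
 [  0.           0.           1.        ]] [ 650.83669393 -261.46945572  412.58830557]
[313.3, 231.3] 0.85 [ 578.79056898 -243.82155925  165.5       ]
[311.4, 233.9] 0.67 [ 577.15268943 -242.19120884  165.5       ]
[319.70242954 241.08763909]
```

View pics/w1.png

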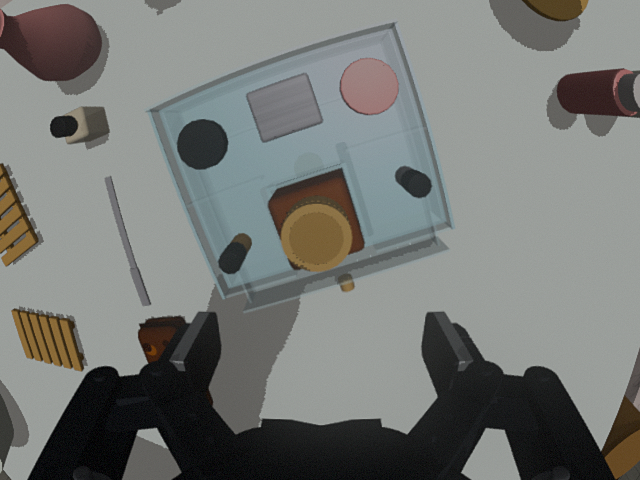

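The wrist view shows the lid disc at about (316,237) on the jar and the lipsticks at (235,253) and (413,181). The fingers are clear of all of them. I'll fit the lid's outline to find its centre.

```bash
cat > fit.py <<'E'
from h import *
from scipy.optimize import least_squares
def rimfit(p,c0,x0,z=165.5,r=25.,lo=(12,60,110),hi=(28,255,255)):
    im=cv2.cvtColor(p['image'],cv2.COLOR_RGB2HSV); m=cv2.inRange(im,lo,hi)
    m=cv2.morphologyEx(m,cv2.MORPH_OPEN,np.ones((3,3)))
    n,l,s,c=cv2.connectedComponentsWithStats(m)
    k=l[int(c0[1]),int(c0[0])]
    cs,_=cv2.findContours((l==k).astype(np.uint8),cv2.RETR_EXTERNAL,cv2.CHAIN_APPROX_NONE)
    w=np.array([at_z(p,q[0],z)[:2] for q in max(cs,key=len)])
    f=least_squares(lambda a:np.hypot(*(w-a[:2]).T)-a[2],[*x0,r],loss='soft_l1',f_scale=.5)
    return f.x,len(w),s[k],np.sqrt(np.mean(f.fun**2))
E
python3 - <<'E'
from fit import *
w=snap('wrist'); w['fish']=1
t=snap('top')
print(w['image'][237,316],w['image'][262,300],w['image'][180,316],t['image'][261,412])
print(rimfit(w,(316,232),(571,-247)))
print(rimfit(t,(412,260),(571,-247),lo=(12,60,90)))
E
```

```text
[122  96  55] [137 113  70] [54 43 40] [68 36 31]
(array([ 573.61593328, -244.9542366 ,   24.51181158]), 198, array([ 281,  204,   72,   68, 3746], dtype=int32), np.float64(0.4525246020189137))
(array([684.76535472, -55.836368  , 691.7285254 ]), 2236, array([     0,      0,    640,    480, 303259], dtype=int32), np.float64(99.33386540455925))
```

```bash
python3 - <<'E'
from h import *
delta(573.6,-245,200,-0.166)
E
```

```text
delta cm [ 0.232 -0.307  7.017] rz -0.02 phi -0.1663 q [-0.527  0.468  0.212  1.315 -0.     2.781] F [-0.78 -0.8  -0.03] tilt [ 2.e-04 -1.e-04 -1.e+00]
```

>>> arm_command(
  increments=[
    [[0.2, -0.3, 3, 0, 0, 0, 1], [0.23, -0.3, 6, 0, 0, 0, 1], [0.23, -0.3, 7, 0, 0, 0, 1], [0.23, -0.3, 7, 0, 0, 0, 1], [0.23, -0.3, 7, 0, 0, 0, 1]],
  ],
)

```text
t: 3.88
tool_pos: [574.4, -245.1, 201.3]
ee_rot: [0.997, -0.083, 0.001, 0.0]
force: [0.3, -0.4, -0.9]
grip_width: 0.999
finger_force: 0.0
```

```bash
python3 - <<'E'
from fit import *
w=snap('wrist'); w['fish']=1
c=proj(w,[573.6,-245,165.5]); print(c)
f=rimfit(w,c,(571,-247)); print(f)
delta(f[0][0],f[0][1],140,-0.166)
E
```

```text
[321.77064759 284.53033637]
(array([ 580.34191038, -247.72286255,   19.25663306]), 242, array([ 275,  240,   94,   60, 3999], dtype=int32), np.float64(3.8762558139739487))
delta cm [0.615 0.157 6.132] rz 0.02 phi -0.1657 q [-0.52   0.496  0.079  1.152  0.     2.787] F [-0.45 -0.23  1.01] tilt [ 0.0017 -0.001  -1.    ]
```

```bash
python3 - <<'E'
from h import *
w=snap('wrist'); w['fish']=1
im=w['image'].copy()
big=cv2.resize(im[200:360,220:430],None,fx=3,fy=3,interpolation=cv2.INTER_CUBIC)
for a in np.linspace(0,2*np.pi,60):
    q=proj(w,[573.6+25*np.cos(a),-245+25*np.sin(a),165.5]); 
    cv2.circle(big,tuple(int(v) for v in (q-[220,200]+.5)*3),1,(0,255,0),-1)
cv2.imwrite('pics/w2.png',big[:,:,::-1])
E
```

```text
(no output)
```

View pics/w2.png

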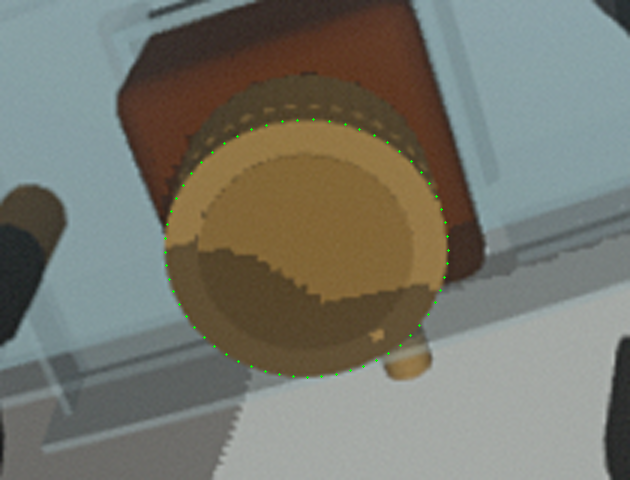

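The overlay at (573.6,-245) matches the lid's top outline closely. Next I'll descend and check the position before closing.

>>> arm_command(
  increments=[
    [[-0.09, 0, 2.5, 0, 0, 0, 1], [-0.09, 0, 4.5, 0, 0, 0, 1], [-0.09, 0, 5.7, 0, 0, 0, 1], [-0.09, 0, 6.1, 0, 0, 0, 1], [-0.09, 0, 6.1, 0, 0, 0, 1], [-0.09, 0, 6.1, 0, 0, 0, 1]],
  ],
)

```text
t: 4.72
tool_pos: [573.4, -244.8, 139.8]
ee_rot: [0.997, -0.083, 0.001, 0.0]
force: [-0.4, 0.5, -0.1]
grip_width: 1.0
finger_force: 0.0
```

```bash
python3 - <<'E'
from h import *
delta(573.6,-245,140,-0.166)
E
```

```text
delta cm [ 0.027  0.015 -0.022] rz 0.02 phi -0.1657 q [-0.521  0.535 -0.023  1.012  0.     2.787] F [-0.41  0.48 -0.07] tilt [ 1.e-03 -6.e-04 -1.e+00]
```

>>> arm_command(
  increments=[
    [[0, 0, 0, 0, 0, 0, 0.4], [0, 0, 0, 0, 0, 0, 0.4], [0, 0, 0, 0, 0, 0, 0.4], [0, 0, 0, 0, 0, 0, 0.4], [0, 0, 0, 0, 0, 0, 0.4], [0, 0, 0, 0, 0, 0, 0.4]],
  ],
  grip_force=60,
)

```text
t: 5.48
tool_pos: [573.2, -244.7, 139.7]
ee_rot: [0.997, -0.083, 0.001, 0.0]
force: [-1.4, 0.1, 5.8]
grip_width: 0.56
finger_force: 61.2
```

```bash
python3 - <<'E'
from h import *
delta(573.6,-245,140,-0.166)
print(bot.sense()['moment'])
E
```

```text
delta cm [ 0.041  0.021 -0.029] rz 0.01 phi -0.1657 q [-0.521  0.535 -0.023  1.012  0.     2.787] F [-1.39  0.08  5.8 ] tilt [ 1.e-03 -5.e-04 -1.e+00]
[0.06419761 0.15062728 0.02982298]
```

>>> arm_command(
  increments=[
    [[0, 0, -0.02, 0, 0, -6, 0.4], [0, 0, -0.04, 0, 0, -12, 0.4], [0, 0, -0.06, 0, 0, -18, 0.4], [0, 0, -0.08, 0, 0, -24, 0.4]],
  ],
)

```text
t: 5.98
tool_pos: [572.9, -244.6, 139.9]
ee_rot: [0.992, 0.128, 0.0, 0.0]
force: [-0.8, 0.4, 2.2]
grip_width: 0.563
finger_force: 61.4
```

```bash
cat > m.py <<'E'
from h import *
s=bot.sense();delta(573.6,-245,140);print('z',s['tool_pos'][2],'M',np.round(s['moment'],2),'grip',s['grip_width'],s['finger_force'])
E
python3 m.py
```

```text
delta cm [ 0.056  0.055 -0.009] rz 0 phi 0.2565 q [-0.521  0.535 -0.023  1.013 -0.     2.364] F [-0.83  0.38  2.21] tilt [ 1.e-04 -1.e-04 -1.e+00]
z 139.91435215715725 M [ 0.07  0.06 -0.01] grip 0.562717046319701 61.35930269578239
```

>>> arm_command(
  increments=[
    [[0, 0, -0.02, 0, 0, -6, 0.4], [0, 0, -0.04, 0, 0, -12, 0.4], [0, 0, -0.06, 0, 0, -18, 0.4], [0, 0, -0.08, 0, 0, -24, 0.4]],
  ],
)

```text
t: 6.48
tool_pos: [572.9, -244.6, 140.7]
ee_rot: [0.944, 0.331, 0.0, 0.0]
force: [-0.4, -0.0, 1.2]
grip_width: 0.558
finger_force: 61.4
```

```bash
python3 m.py
```

```text
delta cm [0.029 0.074 0.074] rz 0 phi 0.6754 q [-0.521  0.534 -0.022  1.015 -0.     1.945] F [-0.44 -0.01  1.22] tilt [ 1.e-04 -1.e-04 -1.e+00]
z 140.74338787411406 M [ 0.1   0.02 -0.07] grip 0.5576544044586373 61.37257829104783
```

>>> arm_command(
  increments=[
    [[0, 0, -0.02, 0, 0, -6, 0.4], [0, 0, -0.04, 0, 0, -12, 0.4], [0, 0, -0.06, 0, 0, -18, 0.4], [0, 0, -0.08, 0, 0, -24, 0.4], [0, 0, -0.1, 0, 0, -30, 0.4]],
  ],
)

```text
t: 7.1
tool_pos: [572.8, -244.6, 141.8]
ee_rot: [0.826, 0.564, -0.0, 0.0]
force: [-1.3, -0.7, 2.4]
grip_width: 0.562
finger_force: 61.4
```

```bash
python3 m.py
```

```text
delta cm [-0.004  0.091  0.177] rz 0 phi 1.1989 q [-0.521  0.533 -0.02   1.017 -0.     1.422] F [-1.25 -0.66  2.39] tilt [-2.e-04 -2.e-04 -1.e+00]
z 141.77295376519945 M [-0.1   0.24 -0.08] grip 0.5622598719560917 61.44524006405845
```

>>> arm_command(
  increments=[
    [[0, 0, -0.03, 0, 0, -6, 0.4], [0, 0, -0.05, 0, 0, -12, 0.4], [0, 0, -0.08, 0, 0, -18, 0.4], [0, 0, -0.1, 0, 0, -24, 0.4], [0, 0, -0.13, 0, 0, -30, 0.4]],
  ],
)

```text
t: 7.72
tool_pos: [572.9, -244.8, 143.1]
ee_rot: [0.651, 0.759, -0.0, 0.0]
force: [-0.5, -0.1, 1.6]
grip_width: 0.558
finger_force: 61.4
```

```bash
python3 m.py
```

```text
delta cm [-0.029  0.066  0.309] rz 0 phi 1.7225 q [-0.521  0.532 -0.018  1.02  -0.     0.898] F [-0.49 -0.09  1.62] tilt [ 1.e-04 -5.e-04 -1.e+00]
z 143.09089407264509 M [-0.18  0.14 -0.01] grip 0.558230506781645 61.43363566749031
```

>>> arm_command(
  increments=[
    [[0, 0, -0.04, 0, 0, -6, 0.4], [0, 0, -0.08, 0, 0, -12, 0.4], [0, 0, -0.11, 0, 0, -18, 0.4], [0, 0, -0.14, 0, 0, -24, 0.4], [0, 0, -0.18, 0, 0, -30, 0.4]],
  ],
)

```text
t: 8.35
tool_pos: [573.0, -244.7, 144.7]
ee_rot: [0.433, 0.901, -0.0, 0.0]
force: [-0.3, -1.3, 0.1]
grip_width: 0.563
finger_force: 61.6
```

```bash
python3 m.py
```

```text
delta cm [-0.062  0.029  0.47 ] rz 0 phi 2.2463 q [-0.521  0.531 -0.016  1.024 -0.     0.375] F [-0.27 -1.35  0.11] tilt [ 1.e-04 -2.e-04 -1.e+00]
z 144.695563575955 M [-0.1  -0.06  0.01] grip 0.5629667456321714 61.5788656679797
```

>>> arm_command(
  increments=[
    [[0, 0, -0.03, 0, 0, -6, 0.4], [0, 0, -0.06, 0, 0, -12, 0.4], [0, 0, -0.09, 0, 0, -18, 0.4], [0, 0, -0.12, 0, 0, -24, 0.4], [0, 0, -0.15, 0, 0, -30, 0.4]],
  ],
)

```text
t: 8.98
tool_pos: [572.9, -244.8, 146.1]
ee_rot: [0.185, 0.983, -0.0, 0.0]
force: [-0.0, -0.7, 0.5]
grip_width: 0.561
finger_force: 61.7
```

```bash
python3 m.py
```

```text
delta cm [-0.068  0.005  0.614] rz 0 phi 2.7697 q [-0.521  0.53  -0.013  1.027 -0.    -0.149] F [-0.03 -0.67  0.48] tilt [ 0.e+00 -3.e-04 -1.e+00]
z 146.13883722676238 M [-0.17 -0.09 -0.01] grip 0.5610922153426476 61.653530663461424
```

```bash
python3 - <<'E'
from h import *
p=snap('scene')
big=cv2.resize(p['image'][150:330,80:260],None,fx=3.3,fy=3.3,interpolation=cv2.INTER_CUBIC)
a=cv2.imread('pics/s1.png')[150:330,80:260]
cv2.imwrite('pics/s2.png',big[:,:,::-1])
for z in (165.5,172): print(proj(p,[573.6,-245,z]))
E
```

```text
[162.90548036 222.56526448]
[161.96381168 219.53944686]
```

View pics/s2.png

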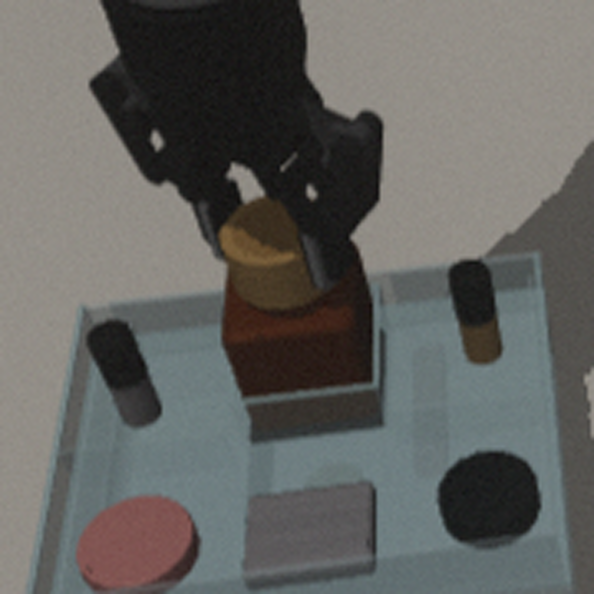

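The scene crop shows the lid's top at about (162,219), which matches a climb of about 6 mm, and the jar is seated in its cup. I'll continue turning.

>>> arm_command(
  increments=[
    [[0, 0, -0.03, 0, 0, -7, 0.4], [0, 0, -0.06, 0, 0, -14, 0.4], [0, 0, -0.09, 0, 0, -21, 0.4], [0, 0, -0.12, 0, 0, -28, 0.4], [0, 0, -0.15, 0, 0, -35, 0.4], [0, 0, -0.17, 0, 0, -40, 0.4]],
  ],
)

```text
t: 9.78
tool_pos: [572.9, -244.6, 147.8]
ee_rot: [-0.162, 0.987, 0.0, -0.0]
force: [0.8, 0.4, -0.4]
grip_width: 0.558
finger_force: 61.7
```

```bash
python3 m.py
```

```text
delta cm [-0.052 -0.059  0.777] rz 0 phi -2.8171 q [-0.521  0.529 -0.011  1.031 -0.    -0.845] F [ 0.83  0.43 -0.44] tilt [-0.  0. -1.]
z 147.77385611879936 M [-0.03 -0.09  0.01] grip 0.5580655264865428 61.68001700687455
```

>>> arm_command(
  increments=[
    [[0, 0, -0.03, 0, 0, -7, 0.4], [0, 0, -0.05, 0, 0, -14, 0.4], [0, 0, -0.08, 0, 0, -21, 0.4], [0, 0, -0.11, 0, 0, -28, 0.4], [0, 0, -0.13, 0, 0, -35, 0.4], [0, 0, -0.15, 0, 0, -40, 0.4]],
  ],
)

```text
t: 10.52
tool_pos: [572.8, -244.5, 149.2]
ee_rot: [-0.489, 0.872, 0.0, -0.0]
force: [-0.1, -0.6, -1.3]
grip_width: 0.562
finger_force: 61.7
```

```bash
python3 m.py
```

```text
delta cm [ 0.001 -0.096  0.923] rz 0 phi -2.1189 q [-0.521  0.528 -0.009  1.035  0.    -1.543] F [-0.13 -0.55 -1.26] tilt [-3.e-04  2.e-04 -1.e+00]
z 149.22706667507182 M [ 0.09 -0.01  0.02] grip 0.5616739734393947 61.6857639173395
```

>>> arm_command(
  increments=[
    [[0, 0, -0.02, 0, 0, -7, 0.4], [0, 0, -0.04, 0, 0, -14, 0.4], [0, 0, -0.07, 0, 0, -21, 0.4], [0, 0, -0.09, 0, 0, -28, 0.4], [0, 0, -0.11, 0, 0, -35, 0.4], [0, 0, -0.13, 0, 0, -40, 0.4]],
  ],
)

```text
t: 11.28
tool_pos: [572.8, -244.5, 150.6]
ee_rot: [0.758, -0.652, -0.0, 0.0]
force: [0.0, -1.3, -0.8]
grip_width: 0.558
finger_force: 61.7
```

```bash
python3 m.py
```

```text
delta cm [ 0.062 -0.068  1.06 ] rz 0 phi -1.4208 q [-0.521  0.527 -0.007  1.037  0.    -2.242] F [ 0.05 -1.28 -0.78] tilt [-2.e-04  1.e-04 -1.e+00]
z 150.60170682629024 M [ 0.01  0.   -0.04] grip 0.5580510587459849 61.68709162302548
```

>>> arm_command(
  increments=[
    [[0, 0, -0.02, 0, 0, -7, 0.4], [0, 0, -0.05, 0, 0, -14, 0.4], [0, 0, -0.07, 0, 0, -21, 0.4], [0, 0, -0.1, 0, 0, -28, 0.4], [0, 0, -0.12, 0, 0, -35, 0.4], [0, 0, -0.13, 0, 0, -38, 0.4]],
  ],
)

```text
t: 12.02
tool_pos: [572.8, -244.5, 151.9]
ee_rot: [0.929, -0.37, -0.0, 0.0]
force: [0.1, -0.1, 0.1]
grip_width: 0.56
finger_force: 61.7
```

```bash
python3 m.py
```

```text
delta cm [ 0.091 -0.021  1.192] rz 0 phi -0.7582 q [-0.521  0.526 -0.005  1.04  -0.    -2.904] F [ 0.11 -0.06  0.08] tilt [-3.e-04  1.e-04 -1.e+00]
z 151.92181898194318 M [-0.05  0.02 -0.02] grip 0.5602725984735765 61.68356927140849
```

>>> arm_command(
  increments=[
    [[0, 0, 0, 0, 0, 0, 1], [0, 0, 0, 0, 0, 0, 1], [0, 0, 0, 0, 0, 0, 1], [0, 0, 0, 0, 0, 10, 1], [0, 0, 0, 0, 0, 20, 1], [0, 0, 0, 0, 0, 30, 1], [0, 0, 0, 0, 0, 40, 1], [0, 0, 0, 0, 0, 50, 1], [0, 0, 0, 0, 0, 60, 1], [0, 0, 0, 0, 0, 70, 1], [0, 0, 0, 0, 0, 80, 1], [0, 0, 0, 0, 0, 90, 1], [0, 0, 0, 0, 0, 100, 1], [0, 0, 0, 0, 0, 110, 1], [0, 0, 0, 0, 0, 120, 1], [0, 0, 0, 0, 0, 120, 1], [0, 0, 0, 0, 0, 120, 1]],
  ],
)

```text
t: 14.15
tool_pos: [572.9, -244.6, 152.0]
ee_rot: [-0.145, 0.989, 0.0, -0.0]
force: [-0.0, 0.3, 0.0]
grip_width: 0.999
finger_force: 0.0
```

```bash
python3 m.py; python3 - <<'E'
from h import *
w=snap('wrist'); w['fish']=1
q=proj(w,[573,-245,177]); print(q)
x,y=int(q[0])-110,min(int(q[1])-90,300)
big=cv2.resize(w['image'][y:y+180,x:x+220],None,fx=3,fy=3,interpolation=cv2.INTER_CUBIC)
for a in np.linspace(0,2*np.pi,60):
    p=proj(w,[573+25*np.cos(a),-245+25*np.sin(a),177]); 
    cv2.circle(big,tuple(int(v) for v in (p-[x,y]+.5)*3),1,(0,255,0),-1)
cv2.imwrite('pics/w3.png',big[:,:,::-1])
E
```

```text
delta cm [-0.058 -0.061  1.2  ] rz 0 phi -2.85 q [-0.521  0.526 -0.005  1.04  -0.    -0.812] F [-0.05  0.29  0.04] tilt [-0.  0. -1.]
z 151.99684086769417 M [-0.01  0.06  0.  ] grip 0.9990522675328545 0.0
[319.1678028  348.52232306]
```

View pics/w3.png

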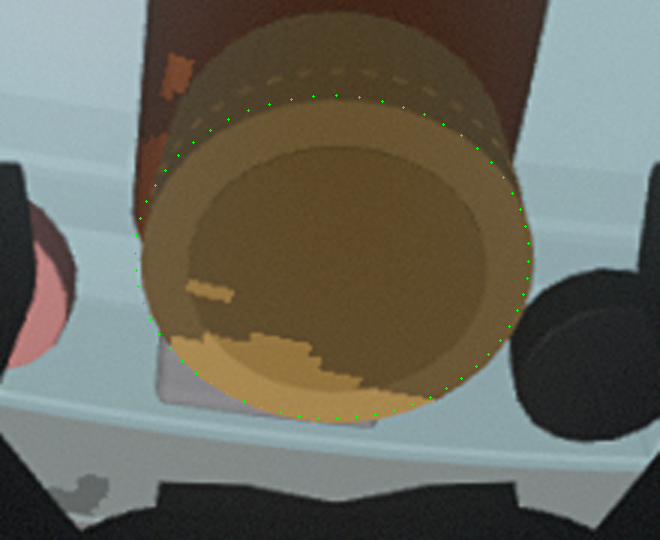

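The lid stays at its raised height (outline near z=177) and is still upright. Now I'll regrip it.

>>> arm_command(
  increments=[
    [[0, 0, 0, 0, 0, 0, 0.4], [0, 0, 0, 0, 0, 0, 0.4], [0, 0, 0, 0, 0, 0, 0.4], [0, 0, 0, 0, 0, 0, 0.4], [0, 0, 0, 0, 0, 0, 0.4], [0, 0, 0, 0, 0, 0, 0.4]],
  ],
)

```text
t: 14.95
tool_pos: [573.0, -244.6, 152.1]
ee_rot: [-0.144, 0.99, -0.0, 0.0]
force: [-0.5, 0.2, 1.9]
grip_width: 0.558
finger_force: 61.3
```

```bash
python3 m.py
```

```text
delta cm [-0.046 -0.059  1.21 ] rz 0 phi -2.8534 q [-0.521  0.526 -0.005  1.04   0.    -0.809] F [-0.49  0.22  1.94] tilt [ 2.e-04 -0.e+00 -1.e+00]
z 152.10068217594892 M [0.1  0.01 0.02] grip 0.5581275156207058 61.2797880533617
```

>>> arm_command(
  increments=[
    [[0, 0, -0.03, 0, 0, -6, 0.4], [0, 0, -0.06, 0, 0, -12, 0.4], [0, 0, -0.1, 0, 0, -18, 0.4], [0, 0, -0.1, 0, 0, -18, 0.4]],
  ],
)

```text
t: 15.45
tool_pos: [572.9, -244.6, 152.9]
ee_rot: [-0.296, 0.955, 0.0, -0.0]
force: [-0.6, 0.7, 1.9]
grip_width: 0.559
finger_force: 61.4
```

```bash
python3 m.py
```

```text
delta cm [-0.032 -0.075  1.294] rz 0 phi -2.54 q [-0.521  0.525 -0.003  1.042  0.    -1.122] F [-0.62  0.66  1.9 ] tilt [-0.  0. -1.]
z 152.94329075106214 M [0.05 0.   0.03] grip 0.5589816385211935 61.3677499579353
```

>>> arm_command(
  increments=[
    [[0, 0, -0.05, 0, 0, -5, 0.4], [0, 0, -0.1, 0, 0, -10, 0.4], [0, 0, -0.1, 0, 0, -10, 0.4]],
  ],
)

```text
t: 15.82
tool_pos: [572.8, -244.6, 153.8]
ee_rot: [-0.377, 0.926, 0.0, -0.0]
force: [0.8, 0.6, -0.4]
grip_width: 0.562
finger_force: 61.6
```

```bash
python3 m.py
```

```text
delta cm [-0.028 -0.09   1.376] rz 0 phi -2.3675 q [-0.521  0.525 -0.002  1.045 -0.    -1.295] F [ 0.83  0.65 -0.35] tilt [-4.e-04  1.e-04 -1.e+00]
z 153.7626411378236 M [0.02 0.07 0.04] grip 0.5622049646508875 61.643601827454404
```

>>> arm_command(
  increments=[
    [[0, 0, -0.05, 0, 0, -5, 0.4], [0, 0, -0.09, 0, 0, -8, 0.4], [0, 0, -0.09, 0, 0, -8, 0.4]],
  ],
)

```text
t: 16.2
tool_pos: [572.8, -244.6, 154.7]
ee_rot: [-0.441, 0.898, 0.0, -0.0]
force: [-0.2, 0.7, -0.7]
grip_width: 0.562
finger_force: 61.7
```

```bash
python3 m.py
```

```text
delta cm [-0.016 -0.091  1.472] rz 0 phi -2.2285 q [-0.521  0.524 -0.     1.047 -0.    -1.434] F [-0.17  0.72 -0.68] tilt [-3.e-04  1.e-04 -1.e+00]
z 154.72341747285904 M [-0.07  0.    0.  ] grip 0.5616840193644463 61.668531042232644
```

>>> arm_command(
  increments=[
    [[0, 0, -0.04, 0, 0, 0, 0.4], [0, 0, -0.08, 0, 0, 0, 0.4], [0, 0, -0.08, 0, 0, 0, 0.4]],
  ],
)

```text
t: 16.58
tool_pos: [572.9, -244.6, 155.7]
ee_rot: [-0.442, 0.897, -0.0, 0.0]
force: [-0.5, -0.4, -0.8]
grip_width: 0.559
finger_force: 61.7
```

```bash
python3 m.py
```

```text
delta cm [-0.009 -0.078  1.574] rz 0 phi -2.226 q [-5.210e-01  5.230e-01  1.000e-03  1.049e+00 -0.000e+00 -1.436e+00] F [-0.47 -0.38 -0.79] tilt [ 0. -0. -1.]
z 155.73709418681025 M [-0.01 -0.01 -0.01] grip 0.5585250459278619 61.673203093669144
```

>>> arm_command(
  increments=[
    [[0, 0, -0.06, 0, 0, 0, 0.4], [0, 0, -0.12, 0, 0, 0, 0.4], [0, 0, -0.12, 0, 0, 0, 0.4]],
  ],
)

```text
t: 16.95
tool_pos: [572.9, -244.6, 157.0]
ee_rot: [-0.442, 0.897, -0.0, 0.0]
force: [0.2, 0.0, -1.7]
grip_width: 0.56
finger_force: 61.7
```

```bash
python3 m.py
```

```text
delta cm [-0.006 -0.078  1.697] rz 0 phi -2.2253 q [-0.521  0.522  0.003  1.051  0.    -1.437] F [ 0.19  0.04 -1.66] tilt [ 1.e-04 -0.e+00 -1.e+00]
z 156.97478492256835 M [-0.02  0.05 -0.03] grip 0.5600585040725176 61.675244828584255
```

The pull stays near the lid's own weight, so it is free. I'll lift it off.

>>> arm_command(
  increments=[
    [[0, 0, -0.15, 0, 0, 0, 0.4], [0, 0, -0.3, 0, 0, 0, 0.4], [0, 0, -0.5, 0, 0, 0, 0.4], [0, 0, -0.8, 0, 0, 0, 0.4], [0, 0, -1.2, 0, 0, 0, 0.4], [0, 0, -2, 0, 0, 0, 0.4], [0, 0, -3.5, 0, 0, 0, 0.4], [0, 0, -5, 0, 0, 0, 0.4], [0, 0, -6.5, 0, 0, 0, 0.4], [0, 0, -7.5, 0, 0, 0, 0.4], [0, 0, -7.5, 0, 0, 0, 0.4], [0, 0, -7.5, 0, 0, 0, 0.4]],
  ],
)

```text
t: 18.45
tool_pos: [572.7, -244.4, 231.4]
ee_rot: [-0.442, 0.897, 0.0, -0.0]
force: [0.1, 0.4, -1.0]
grip_width: 0.562
finger_force: 61.7
```

```bash
python3 m.py; python3 - <<'E'
from h import *
p=snap('scene')
big=cv2.resize(p['image'][90:330,80:260],None,fx=2.5,fy=2.5,interpolation=cv2.INTER_CUBIC)
w=snap('wrist')
cv2.imwrite('pics/s3.png',np.hstack([big[:,:,::-1][:480],w['image'][130:,150:490,::-1][:350].copy() if 0 else cv2.resize(w['image'][:,150:470,::-1],(320,480))]))
for nm in('lid_top','jar_rim'):print(nm,[(x['at'],x['p']) for x in bot.look_for(nm,p)[:2]])
delta(638,212.6,235,None)
E
```

```text
delta cm [-0.011 -0.112  9.144] rz 0 phi -2.2252 q [-0.521  0.481  0.134  1.224  0.    -1.437] F [ 0.06  0.4  -0.98] tilt [-6.e-04  4.e-04 -1.e+00]
z 231.43740294205568 M [0.02 0.06 0.  ] grip 0.5622923875221797 61.70988546284207
lid_top [([153.4, 182.3], 0.72), ([313.3, 205.2], 0.48)]
jar_rim [([169.8, 248.0], 0.85)]
delta cm [-40.237  22.637  -0.347] rz 0 phi -2.2252 q [-0.521  0.481  0.134  1.224  0.    -1.437] F [-0.32  0.58 -1.8 ] tilt [-8.e-04  5.e-04 -1.e+00]
```

View pics/s3.png

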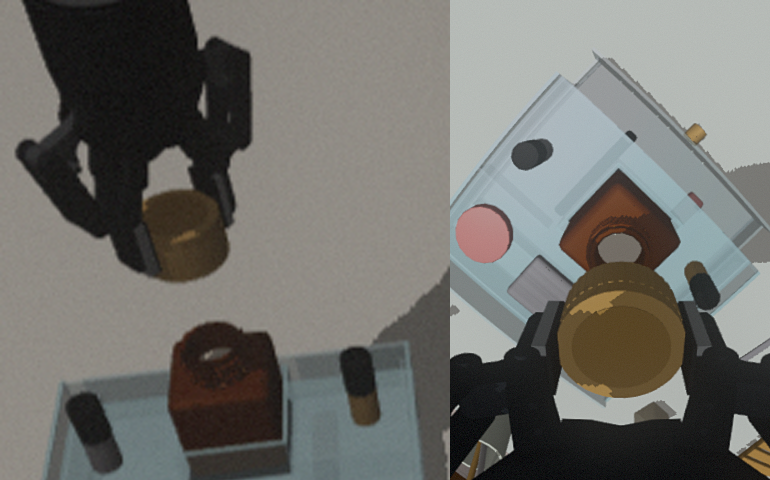

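The scene shows the lid held level above the jar's open neck, with the jar seated at crop (225,400) and the lipsticks standing. Next is the transfer to above the far rest.

>>> arm_command(
  increments=[
    [[-4, 2.3, -0.3, 0, 0, 0, 0.4], [-9, 5, -0.3, 0, 0, 0, 0.4], [-14, 7.9, -0.3, 0, 0, 0, 0.4], [-19, 10.7, -0.3, 0, 0, 0, 0.4], [-24, 13.5, -0.3, 0, 0, 0, 0.4], [-29, 16.3, -0.3, 0, 0, 0, 0.4], [-33.5, 18.8, -0.3, 0, 0, 0, 0.4], [-37, 20.8, 0, 0, 0, 0, 0.4], [-39.2, 22, 2, 0, 0, 0, 0.4], [-40.2, 22.6, 5, 0, 0, 0, 0.4], [-40.2, 22.6, 8, 0, 0, 0, 0.4], [-40.2, 22.6, 11, 0, 0, 0, 0.4], [-40.2, 22.6, 13, 0, 0, 0, 0.4], [-40.2, 22.6, 14, 0, 0, 0, 0.4], [-40.2, 22.6, 14, 0, 0, 0, 0.4]],
  ],
)

```text
t: 20.52
tool_pos: [637.7, 211.4, 90.9]
ee_rot: [-0.442, 0.897, 0.0, -0.001]
force: [0.7, -0.1, 0.5]
grip_width: 0.564
finger_force: 61.8
```

```bash
python3 m.py; python3 - <<'E'
from h import *
delta(638,212.6,30)
w=snap('wrist');w['fish']=1
im=w['image'].copy()
c,s=np.cos(np.radians(15)),np.sin(np.radians(15))
for a in np.linspace(-1,1,40):
  for u,v in((65*a,47),(65*a,-47),(65,47*a),(-65,47*a)):
    q=proj(w,[638.1+c*u-s*v,212.6+s*u+c*v,22]); cv2.circle(im,tuple(int(k) for k in q),1,(0,255,0),-1)
cv2.imwrite('pics/w4.png',im[:,:,::-1])
E
```

```text
delta cm [ 40.111 -22.709  -4.881] rz 0 phi -2.2257 q [ 0.211  0.666  0.077  0.983 -0.    -0.704] F [ 0.7  -0.06  0.48] tilt [-1.7e-03 -5.0e-04 -1.0e+00]
z 90.86620967951318 M [-0.02 -0.07 -0.03] grip 0.5635460092825575 61.759567129192874
delta cm [-0.12   0.043  6.087] rz 0 phi -2.2257 q [ 0.211  0.666  0.077  0.983 -0.    -0.704] F [ 0.7  -0.06  0.48] tilt [-1.7e-03 -5.0e-04 -1.0e+00]
```

View pics/w4.png

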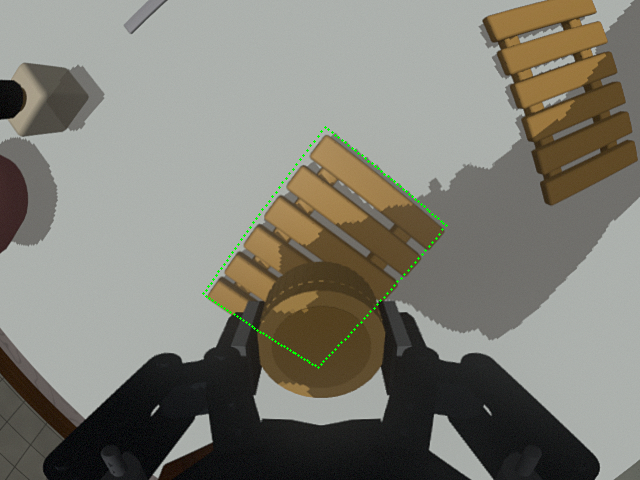

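The wrist view shows the predicted outline lying on the far rest, with the lid held over it. I'll lower it slowly.

>>> arm_command(
  increments=[
    [[-0.1, 0, 2, 0, 0, 0, 0.4], [-0.1, 0, 3.5, 0, 0, 0, 0.4], [-0.1, 0, 4.7, 0, 0, 0, 0.4], [-0.1, 0, 5.5, 0, 0, 0, 0.4], [-0.1, 0, 6, 0, 0, 0, 0.4], [-0.1, 0, 6.1, 0, 0, 0, 0.4], [-0.1, 0, 6.1, 0, 0, 0, 0.4], [-0.1, 0, 6.1, 0, 0, 0, 0.4]],
  ],
)

```text
t: 21.58
tool_pos: [639.2, 212.8, 31.3]
ee_rot: [-0.442, 0.897, -0.0, 0.0]
force: [0.2, -0.4, -0.9]
grip_width: 0.561
finger_force: 61.8
```

```bash
python3 m.py
```

```text
delta cm [ 40.309 -22.667 -10.88 ] rz 0 phi -2.2252 q [ 0.213  0.724  0.016  0.862  0.    -0.703] F [ 0.22 -0.37 -0.89] tilt [ 6.e-04  2.e-04 -1.e+00]
z 31.317651262288727 M [-0.04 -0.04 -0.04] grip 0.5613424345395106 61.76019702616031
```

>>> arm_command(
  increments=[
    [[0, 0, 0.1, 0, 0, 0, 0.4], [0, 0, 0.2, 0, 0, 0, 0.4], [0, 0, 0.3, 0, 0, 0, 0.4], [0, 0, 0.35, 0, 0, 0, 0.4], [0, 0, 0.35, 0, 0, 0, 0.4]],
  ],
)

```text
t: 22.2
tool_pos: [638.9, 212.7, 27.3]
ee_rot: [-0.442, 0.897, 0.0, -0.0]
force: [-0.3, -0.1, -0.8]
grip_width: 0.561
finger_force: 61.8
```

```bash
python3 m.py
```

```text
delta cm [ 40.287 -22.683 -11.264] rz 0 phi -2.2252 q [ 0.213  0.728  0.012  0.855 -0.    -0.703] F [-0.34 -0.14 -0.78] tilt [-1.e-04 -1.e-04 -1.e+00]
z 27.32338276008454 M [0.02 0.01 0.01] grip 0.5608084896814061 61.759514434525045
```

>>> arm_command(
  increments=[
    [[0, 0, 0.05, 0, 0, 0, 0.4], [0, 0, 0.1, 0, 0, 0, 0.4], [0, 0, 0.1, 0, 0, 0, 0.4]],
  ],
)

```text
t: 22.58
tool_pos: [638.9, 212.7, 26.5]
ee_rot: [-0.442, 0.897, -0.0, 0.0]
force: [0.2, -0.2, 0.2]
grip_width: 0.566
finger_force: 61.8
```

```bash
python3 m.py
```

```text
delta cm [ 40.293 -22.68  -11.355] rz 0 phi -2.2252 q [ 0.213  0.729  0.012  0.853  0.    -0.703] F [ 0.17 -0.23  0.24] tilt [ 1.e-04  0.e+00 -1.e+00]
z 26.466426220169453 M [-0.05  0.02  0.  ] grip 0.5657772555264909 61.75015138898743
```

>>> arm_command(
  increments=[
    [[0, 0, 0.04, 0, 0, 0, 0.4], [0, 0, 0.08, 0, 0, 0, 0.4], [0, 0, 0.08, 0, 0, 0, 0.4]],
  ],
)

```text
t: 22.95
tool_pos: [639.0, 212.8, 26.2]
ee_rot: [-0.442, 0.897, -0.0, 0.0]
force: [-2.5, 0.2, 7.0]
grip_width: 0.556
finger_force: 62.2
```

```bash
python3 m.py
```

```text
delta cm [ 40.297 -22.677 -11.385] rz 0 phi -2.2252 q [ 0.213  0.729  0.011  0.853  0.    -0.703] F [-2.53  0.15  6.96] tilt [ 4.e-04  1.e-04 -1.e+00]
z 26.241038469013684 M [-0.03  0.53  0.03] grip 0.555605229324779 62.17778907768661
```

Contact at 7 N. I'll release and rise.

>>> arm_command(
  increments=[
    [[0, 0, -0.03, 0, 0, 0, 0.6], [0, 0, -0.03, 0, 0, 0, 0.8], [0, 0, -0.03, 0, 0, 0, 1], [0, 0, -0.03, 0, 0, 0, 1], [0, 0, -0.03, 0, 0, 0, 1], [0, 0, -1, 0, 0, 0, 1], [0, 0, -3, 0, 0, 0, 1], [0, 0, -6, 0, 0, 0, 1], [0, 0, -10, 0, 0, 0, 1], [0, 0, -14, 0, 0, 0, 1], [0, 0, -16, 0, 0, 0, 1], [0, 0, -16, 0, 0, 0, 1], [0, 0, -16, 0, 0, 0, 1]],
  ],
  grip_force=20,
)

```text
t: 24.58
tool_pos: [638.4, 212.6, 184.7]
ee_rot: [-0.442, 0.897, 0.0, -0.001]
force: [-0.0, -0.5, -0.3]
grip_width: 1.003
finger_force: 0.0
```

```bash
python3 m.py; python3 - <<'E'
from h import *
w=snap('wrist');w['fish']=1
im=w['image'].copy(); p=snap('scene')['image']
c,s=np.cos(np.radians(15)),np.sin(np.radians(15))
for a in np.linspace(0,2*np.pi,60):
    q=proj(w,[638.9+25*np.cos(a),212.7+25*np.sin(a),51.5]); cv2.circle(im,tuple(int(k) for k in q),0,(0,255,0),-1)
o=np.hstack([cv2.resize(im[150:430,150:490],(480,395)),cv2.resize(p[150:350,80:240],(316,395))])
cv2.imwrite('pics/w5.png',o[:,:,::-1])
E
```

```text
delta cm [ 40.249 -22.716   4.492] rz 0 phi -2.2252 q [ 0.213  0.604  0.22   1.187  0.    -0.703] F [-0.01 -0.5  -0.32] tilt [-1.1e-03 -2.0e-04 -1.0e+00]
z 184.73181648118015 M [-0.01  0.03 -0.01] grip 1.0025049804734774 0.0
```

View pics/w5.png

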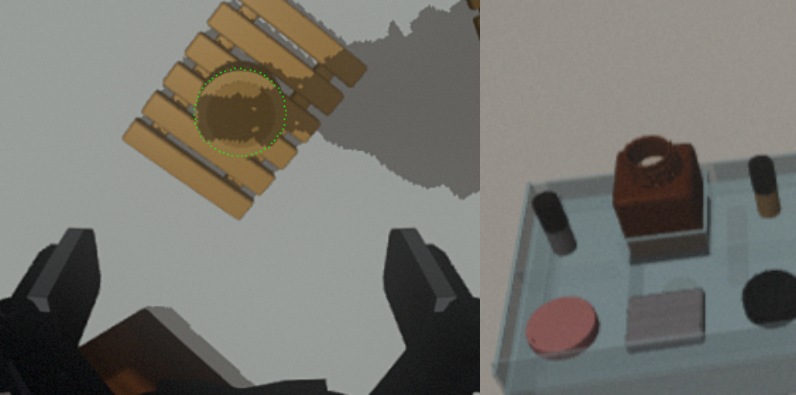

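The lid lies flat at the centre of the rest, on its predicted outline at crop (240,113). The jar stands open in its cup and the fingers are clear, so I'll hand the job in.

```bash
python3 -c "
from workcell import bot
print(bot.job_done())"
```

```text
the job is handed in; nothing more can be done
None
```

The lid is unscrewed and lies flat, right way up, near the centre of the far soap rest; the jar stands open in its cup, and I handed the job in at about 25 s (no verdict came back).

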